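# Gauge the grain-tester pistons

## Robot

A 6-joint arm with a two-finger parallel gripper is mounted at the origin on a cart in front of the work surface, level with it; the furniture and walls round the work are solid. World frame = base frame: x ahead of the robot, y to its left, z up, the work surface at z = 0. Lengths are in mm, angles in rad, forces in N, time in s.
With the tool pointing down it reaches from about 250 to 850 mm from the base axis. Payload 12.5 kg.
Tool frame: the origin (TCP) lies on the centre line of the jaws, within the pads' length; the fingertips stand 22 mm ahead of it and the grasp point (between the pads) lies 3 mm ahead of it; z points along the fingers, y is the line along which they close (so a half turn about z gives the same grasp; the last joint's range is limited). The gripper opens to 93 mm and grips with 3 to 60 N. Pads are 15 mm wide; open, the fingers measure 128 mm over their backs; the gripper's body (75 mm by 188 mm) begins 65 mm behind the grasp point.
Start: joints at [1.191, 0.351, 1.652, -0, 1.139, -0.085], TCP at [159.77, 526.268, 240.633] pointing down, gripper open.
Joint ranges: [-2.75, 2.75], [-0.79, 2.1], [0.01, 2.65], [-1.57, 4.71], [0.07, 3.14], [-2.87, 2.87]. Speed limits (rad/s): [2.22, 2.22, 2.79, 3.14, 3.14, 3.14].

## Interface

Orientations are given as a unit quaternion [w, x, y, z].
In Python, from bench import readout, snapshot, camera_params, ticket gives the robot as it stands.
- The arm moves only by the shell command python3 -m jog 'ROWS' [OPENING] [FORCE]. ROWS is JSON, a list of rows, each an object with "offset": the shift along the tool's x, y, z scaled (see below), a list of three; "angular": the turn, a rotation vector about the tool's x, y, z scaled (see below), a list of three. A call has 1 to 8 rows; each row is the pose to reach, as a shift and turn from the pose commanded when the call began, along the tool's axes at that moment; what a row does not reach only later rows make up. The controller multiplies each number of a shift by 100 mm and each number of a turn by 45 degrees. A row lasts 1/8 s, in which the tool goes at most 62.5 mm and 10.7 degrees, less where a joint would pass 70% of its speed; a pose out of reach is approached as far as the arm can. A call with a number of a shift or a turn outside -1 to 1 is refused whole. A call with a gripper value outside its range is refused whole. OPENING is the closure, from -1 (fully open) to 1 (shut), set as the call begins (- or left out, the last holds). The fingers move at their own pace and stop on an object; FORCE is the grip in N (left out, the last holds). Time passes only in rows, so rows that repeat a pose let the fingers close. It gives the time, the measured TCP pose, the force, the opening and the grip force at its end, in the units of the state.
- readout.get_obs(): the state, without advancing time (a new reading comes with each control period).
- snapshot(name): name is "scene" or "top"; returns the picture (420x560x3 uint8, red, green, blue); there is no depth.
- camera_params(name): a dict with "mtx" (3x3 intrinsics, pixels), "rvec" (rotation vector, rad) and "tvec" (3), from world to camera coordinates, as OpenCV has them. Camera axes: x right, y down, z forward; pixel columns grow to the right and rows downward; lengths in mm; the calibration is good to about 2 mm. A picture is of the moment at which its call begins. camera_params takes no time and is no camera call.
- ticket.hand_in(): hands the job in; it is judged then, once.
The state is a dict: "t": time; "qpos": joint angles; "joint_vel": joint speeds; "joint_torque": joint torques, N m; "ee_pos": TCP position; "tool_rot": TCP orientation; "ft_force": force on the tool from outside, world axes, zero at the start; "wrist_torque": the same for the moment, N m; "grip_width": opening from 0.0 (shut) to 1.0 (fully open); "gripper_force": force on a finger pad.
Only numpy, scipy, OpenCV 4.12 (cv2) and the standard library are available. Lean on these libraries where they do the work, as an engineer would, in place of code of your own. Each camera call takes 0.05 s, during which the arm holds its last target. There are 200 camera calls.

## Task

Try both metal pistons in the gap gauge, one after the other, putting each away before taking the next: held upright with its foot low over the base plate, slide it from the open apron end in between the jaws. If it fits, slide it on through and leave it standing in the bay behind the jaws; if it sticks at the jaws, do not force it but stand it flat in the empty pan at the right-hand end of the desk. Do not disturb the other things.

Things in the scene. Friction and masses are not known exactly. Their poses are not given: they have to be found in the camera images.
- piston_a: Plain turned metal piston, upright: round foot 22 mm high, 50 to 58 mm across (all look alike; the gauge tells whether the foot is in size); round stem 30 mm across up to 84 mm; black cap 36 mm across up to 97 mm. About 0.22 kg. Origin at the centre of the underside, z up the stem. Grip the stem about 58 mm above the underside.
- piston_b: Plain turned metal piston, upright: round foot 22 mm high, 50 to 58 mm across (all look alike; the gauge tells whether the foot is in size); round stem 30 mm across up to 84 mm; black cap 36 mm across up to 97 mm. About 0.22 kg. Origin at the centre of the underside, z up the stem. Grip the stem about 58 mm above the underside.
- gauge: Metal gap gauge fixed to the desk. Base plate 92 mm (its x) by 170 mm (its y), 6 mm thick; pistons slide along its +y: open apron (y -85 to -45 mm), two steel jaws (y -45 to -8, tops 30 mm over the desk, gap 54 mm wide about x = 0, entrance noses of 8 mm radius), bay for one piston (y -8 to 75, rails 64 mm apart, 20 mm high). Origin at desk level, plate centre.
- gap (a point): Point on the top face of the base plate, midway between the jaws (gauge y = -27 mm); axes as the gauge's.
- bay (a point): Point on the top face of the base plate, at the middle of the bay (gauge y = +33 mm); axes as the gauge's.
- pan: Empty shallow round metal pan, 97 mm across outside, flat floor 74 mm across and 1 mm thick, rim 8 mm high, for the pistons that do not pass. Origin at the centre of its underside.
- jar_red: Bystander, not to be disturbed: sample jar with a red cap, 42 mm wide, 80 high. Origin at its underside's centre.
- jar_white: Bystander, not to be disturbed: sample jar with a white cap, 48 mm wide, 67 high. Origin at its underside's centre.
- dish: Bystander, not to be disturbed: shallow clear petri dish, 60 mm wide, 13 high. Origin at its underside's centre.
- carton: Bystander, not to be disturbed: small cardboard carton, 42x66x38 mm. Origin at its underside's centre.
- weight: Bystander, not to be disturbed: brass balance weight, 23 mm wide, 37 high. Origin at its underside's centre.
- pen: Bystander, not to be disturbed: marker pen lying on the desk, 135 mm long. Origin at its underside's centre.

How it is judged:
By the outcome, as a careful person would: the job done as asked, in the order asked, and still so for the second after the job is handed in, with the robot touching nothing.
It also fails if it takes over 72 s, if anything falls off the work surface, if the arm or the gripper's body presses on something with over 40 N, if the wrist force passes 120 N, or if a joint passes its speed limit or range.

## Working session

There is one attempt and no reset: what is moved stays moved. The work goes in short steps, Python scripts to look and compute and a shell command to move; the robot and the scene stay as the last step left them, time stands still between calls to the robot, and variables do not carry over. Pictures are saved under pics/ and viewed, at most 10 in all, crops included, and the job is handed in when it is done.

```bash
mkdir -p pics
cat > h.py <<'E'
import numpy as np, cv2
from bench import readout, snapshot, camera_params, ticket
def cam(n):
    p=camera_params(n); R=cv2.Rodrigues(np.array(p["rvec"],float))[0]
    return np.array(p["mtx"],float),R,np.array(p["tvec"],float).ravel()
def ray(n,uv,z):
    K,R,t=cam(n); c=-R.T@t; d=R.T@np.linalg.solve(K,[uv[0],uv[1],1]); return c+d*(z-c[2])/d[2]
def proj(n,P):
    K,R,t=cam(n); q=K@(R@np.array(P,float)+t); return q[:2]/q[2]
def save(n,f):
    im=snapshot(n); cv2.imwrite(f"pics/{f}.png",im[:,:,::-1]); return im
E
python3 - <<'E'
from h import *
for n in("scene","top"):
    save(n,n+"0"); K,R,t=cam(n); print(n,-R.T@t,K[0,0],R[2])
o=readout.get_obs(); print(o)
E
```

```text
scene [-439.58097086 -688.2731067   681.59451347] 440.3893349243264 [ 0.73526543  0.47122311 -0.48716889]
top [ 370.0982335   -56.86110298 1013.02792772] 433.5084990045311 [ 0.1577122  -0.00263808 -0.9874816 ]
{'t': 0.1, 'qpos': array([ 1.19139920e+00,  3.51166771e-01,  1.65232059e+00,  3.42173619e-06,
        1.13909051e+00, -8.45833735e-02]), 'joint_vel': array([-0.00063847, -0.00132551, -0.00131602, -0.0001228 , -0.00170227,
        0.00014798]), 'joint_torque': array([ 1.26254425e-03, -4.98021340e+01, -2.85706633e+01,  7.01248110e-02,
        2.38416495e-02, -1.14561872e-04]), 'ee_pos': array([159.67569206, 526.03240105, 240.17879952]), 'tool_rot': array([-1.14770252e-04,  1.46874319e-01,  9.89155039e-01, -4.79055891e-04]), 'ft_force': array([ 0.39973411,  0.22288289, -0.24601591]), 'wrist_torque': array([-0.0182485 , -0.00506422,  0.04133685]), 'gripper_force': 0.0, 'grip_width': 1.0000519821569287}
```

View pics/scene0.png

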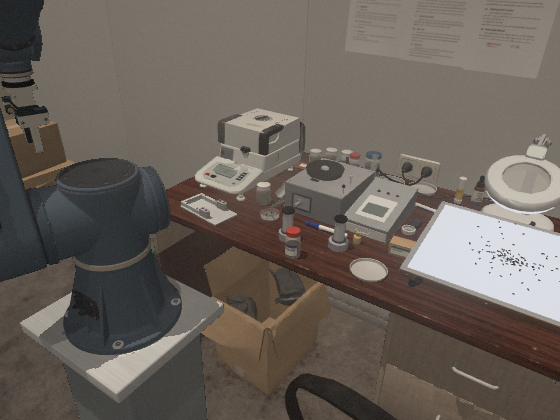

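View pics/top0.png

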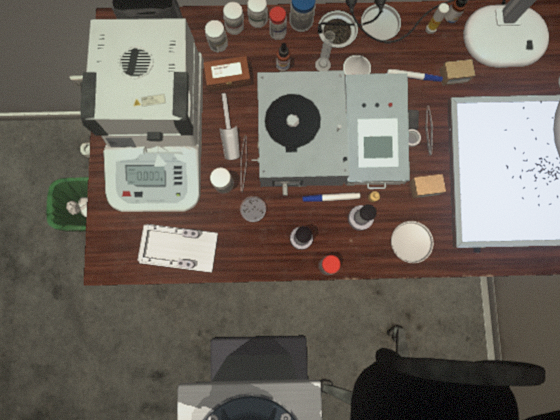

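The top view shows the gauge at about (177,248), pistons at (302,236) and (362,216), the pan at (412,242) and the red jar at (331,265). I'll zoom in.

Run:
```python
from h import *
t=cv2.imread("pics/top0.png"); s=cv2.imread("pics/scene0.png")
a=cv2.resize(t[215:280,130:230],None,fx=7,fy=7,interpolation=cv2.INTER_CUBIC)
cv2.imwrite("pics/c1.png",a)
b=cv2.resize(t[165:285,270:440],None,fx=4.5,fy=4.5,interpolation=cv2.INTER_CUBIC)
cv2.imwrite("pics/c2.png",b)
c=cv2.resize(s[175:285,165:395],None,fx=3.4,fy=3.4,interpolation=cv2.INTER_CUBIC)
cv2.imwrite("pics/c3.png",c)
# white gauge plate
m=((t.min(2)>125)*255).astype(np.uint8); m[:220]=0;m[275:]=0;m[:,:132]=0;m[:,225:]=0
m=cv2.morphologyEx(m,cv2.MORPH_CLOSE,np.ones((7,7)))
cs=max(cv2.findContours(m,0,1)[0],key=cv2.contourArea)
bx=cv2.boxPoints(cv2.minAreaRect(cs)); print(bx)
w=np.array([ray("top",p,6)[:2] for p in bx]);print(w,[np.linalg.norm(w[i]-w[i-1]) for i in range(4)],w.mean(0))
```

```text
[[136.89394 262.6274 ]
 [142.00389 222.76971]
 [217.20375 232.41074]
 [212.0938  272.26843]]
[[421.99974115 255.3511929 ]
 [514.75482843 245.88749153]
 [488.10563752  69.64082213]
 [396.06955591  81.60189021]] [np.float64(175.67354579747965), np.float64(93.23662294896607), np.float64(178.25001501135438), np.float64(92.8100612480468)] [455.23244075 163.12034919]
```

View pics/c1.png

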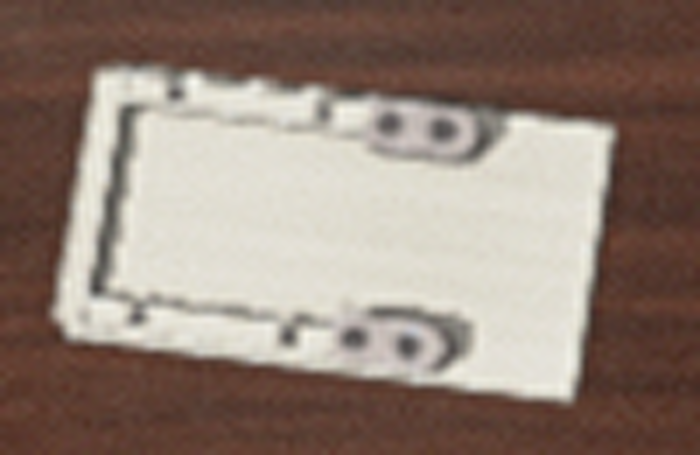

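View pics/c2.png

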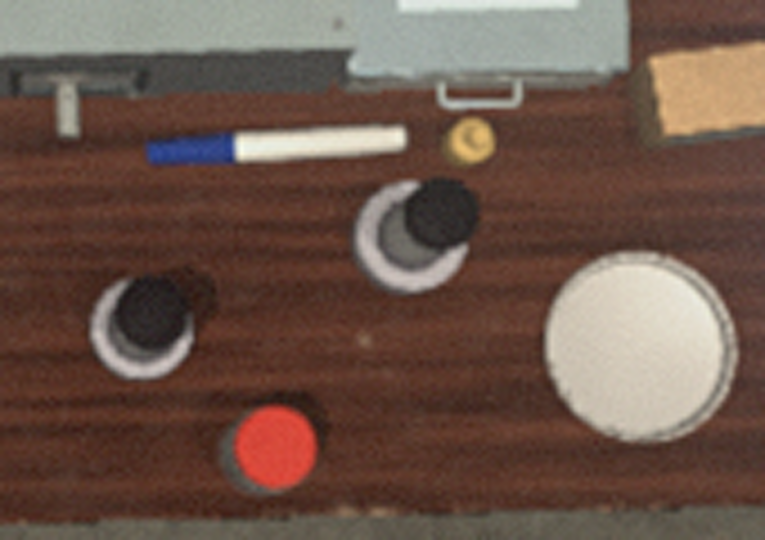

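View pics/c3.png

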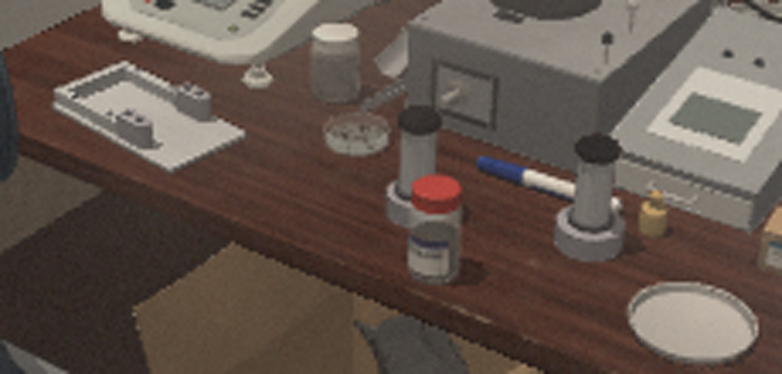

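Run:
```python
from h import *
f=lambda x,y,s,u,v:((x+.5)/s-.5+u,(y+.5)/s-.5+v)
A=ray("top",f(613,125,7,130,215),6);B=ray("top",f(574,400,7,130,215),6)
print("apron corners",A,B,np.linalg.norm(A-B))
# far wall corners at rail height 20
C=ray("top",f(97,68,7,130,215),20);D=ray("top",f(62,325,7,130,215),20)
print("far",C,D,np.linalg.norm(C-D),"yaw est",np.degrees(np.arctan2(*( (A-B)[1::-1]))),np.degrees(np.arctan2((C-A)[0],(C-A)[1])),np.degrees(np.arctan2((D-B)[0],(D-B)[1])))
g=(A+B+C+D)[:2]/4; print("centre",g, np.linalg.norm(A-C),np.linalg.norm(B-D))
t=cv2.imread("pics/top0.png").astype(int);s=cv2.imread("pics/scene0.png").astype(int)
def blob(mask,box):
    m=np.zeros(mask.shape,np.uint8);x0,y0,x1,y1=box;m[y0:y1,x0:x1]=mask[y0:y1,x0:x1]*255
    c=max(cv2.findContours(m,0,1)[0],key=cv2.contourArea);return cv2.minEnclosingCircle(c),cv2.boundingRect(c)
for nm,box in(("L",(285,220,318,255)),("R",(344,195,382,235))):
    (c,r),_=blob(t.max(2)<50,box); P=ray("top",c,97);print(nm,"cap",c,r,P)
    (c,r),_=blob(t.min(2)>95,box); print("  foot",c,r,ray("top",c,18), r*2*np.linalg.norm(ray("top",(300,230),18)-ray("top",(301,230),18)))
(c,r),_=blob(t.min(2)>110,(385,215,440,270));print("pan",c,r,ray("top",c,4),r*2*2.35)
(c,r),_=blob((t[:,:,2]>140)&(t[:,:,1]<90),(315,250,345,280));print("jar",c,ray("top",c,80))
# scene caps: top-disc centres from crop c3
g3=lambda x,y:f(x,y,3.4,165,175)
for nm,p in(("L",(420,118)),("R",(597,146))): print("scene",nm,ray("scene",g3(*p),97))
for p in((245,131),(169,166)):print("scene apron",ray("scene",g3(*p),6))
print("scene pan",ray("scene",g3(693,321),7))
```

```text
apron corners [488.06689343  69.78314161   6.        ] [397.36125396  82.80438003   6.        ] 91.63550448563468
far [509.13278267 238.29722747  20.        ] [424.89414035 247.61152175  20.        ] 84.75202026037215 yaw est -8.169277129944106 7.125561530465264 9.484317490611092
centre [454.8637676  159.62406771] 170.4017864389938 167.67663461238504
L cap (304.26922607421875, 233.11538696289062) 8.758027076721191 [ 471.83065743 -126.69256639   97.        ]
  foot (301.0384521484375, 237.73077392578125) 11.269402503967285 [ 470.08804799 -124.91438424   18.        ] 52.05879087516783
R cap (367.5, 212.0) 7.762187480926514 [ 514.23475148 -263.51928972   97.        ]
  foot (361.0, 217.375) 12.535674095153809 [ 514.37867335 -265.54874758   18.        ] 57.908308445734555
pan (412.1486511230469, 241.37387084960938) 21.64006233215332 [ 457.22288036 -384.63939641    4.        ] 101.7082929611206
jar (330.81915283203125, 263.9468078613281) [ 406.18899497 -182.52561457   80.        ]
scene L [ 463.90112385 -131.05807786   97.        ]
scene R [ 508.09297571 -268.46723697   97.        ]
scene apron [488.91862786  71.78745824   6.        ]
scene apron [400.88209071  86.3602092    6.        ]
scene pan [ 457.87501685 -384.00953073    7.        ]
```

The gauge centre is near (455,160), its +y is turned 8.2° toward world x, and the apron faces −y. Pistons are at L (470,−127) and R (513,−265), and the pan is at (457,−384). I'll fetch L first.

```bash
python3 -m jog '[{"offset":[0,0,0],"angular":[0,0,-0.193]},{"offset":[0,0,0],"angular":[0,0,-0.193]}]' -0.3 20
python3 -m jog '[{"offset":[-0.29,-0.43,0],"angular":[0,0,0]},{"offset":[-0.57,-0.86,0],"angular":[0,0,0]}]'
python3 -m jog '[{"offset":[-0.29,-0.43,0],"angular":[0,0,0]},{"offset":[-0.57,-0.86,0],"angular":[0,0,0]},{"offset":[-0.57,-0.86,0],"angular":[0,0,0]}]'
python3 - <<'E'
from h import *
print(readout.get_obs()["ee_pos"],readout.get_obs()["tool_rot"])
E
```

```text
t: 0.35
ee_pos: [159.7, 526.1, 240.3]
tool_rot: [-0.0, 0.072, 0.997, -0.0]
ft_force: [0.5, 0.2, 0.2]
grip_width: 0.83
gripper_force: 0.0
t: 0.6
ee_pos: [204.1, 431.8, 240.3]
tool_rot: [-0.0, 0.073, 0.997, -0.0]
ft_force: [1.9, 0.1, -0.3]
grip_width: 0.659
gripper_force: 0.0
t: 0.98
ee_pos: [248.9, 337.8, 240.7]
tool_rot: [0.0, 0.075, 0.997, -0.0]
ft_force: [-0.1, 0.4, 0.3]
grip_width: 0.65
gripper_force: 0.0
[248.87462689 337.7500488  240.74943434] [ 7.15139805e-05  7.49484671e-02  9.97187400e-01 -1.08163136e-04]
```

```bash
for i in 1; do
python3 -m jog '[{"offset":[-0.29,-0.43,0],"angular":[0,0,0]},{"offset":[-0.57,-0.86,0],"angular":[0,0,0]}]'
python3 -m jog '[{"offset":[-0.29,-0.43,0],"angular":[0,0,0]},{"offset":[-0.57,-0.86,0],"angular":[0,0,0]}]'
python3 -m jog '[{"offset":[-0.29,-0.43,0],"angular":[0,0,0]},{"offset":[-0.57,-0.86,0],"angular":[0,0,0]}]'
python3 -m jog '[{"offset":[-0.29,-0.43,0],"angular":[0,0,0]},{"offset":[-0.57,-0.86,0],"angular":[0,0,0]}]'
python3 -m jog '[{"offset":[-0.29,-0.43,0],"angular":[0,0,0]},{"offset":[-0.57,-0.86,0],"angular":[0,0,0]},{"offset":[-0.57,-0.86,0],"angular":[0,0,0]}]'
done | grep -E "ee_pos|rot"
```

```text
ee_pos: [292.5, 246.2, 240.7]
tool_rot: [0.0, 0.072, 0.997, 0.0]
ee_pos: [337.0, 152.5, 240.8]
tool_rot: [0.0, 0.073, 0.997, 0.0]
ee_pos: [381.4, 59.0, 240.9]
tool_rot: [0.0, 0.073, 0.997, 0.0]
ee_pos: [425.7, -34.4, 240.7]
tool_rot: [0.0, 0.073, 0.997, 0.0]
ee_pos: [470.1, -128.2, 240.2]
tool_rot: [0.0, 0.074, 0.997, -0.0]
```

```bash
{ python3 -m jog '[{"offset":[0,0.015,0.5],"angular":[0,0,0]},{"offset":[0,0.015,0.95],"angular":[0,0,0]}]'
python3 -m jog '[{"offset":[0,0,0.28],"angular":[0,0,0]},{"offset":[0,0,0.56],"angular":[0,0,0]},{"offset":[0,0,0.84],"angular":[0,0,0]},{"offset":[0,0,0.84],"angular":[0,0,0]}]'
} | grep -E "ee_pos|ft_"
python3 - <<'E'
from h import *
a=save("scene","s1");b=save("top","t1")
c=np.hstack([cv2.resize(a[150:270,230:390],None,fx=2.4,fy=3.3),cv2.resize(b[180:280,250:390],None,fx=2.8,fy=3.96)])
cv2.imwrite("pics/m1.png",c[:,:,::-1])
E
```

```text
ee_pos: [469.1, -123.7, 144.5]
ft_force: [1.9, -0.4, -0.9]
ee_pos: [468.1, -123.5, 60.4]
ft_force: [0.9, 0.2, 0.5]
```

View pics/m1.png

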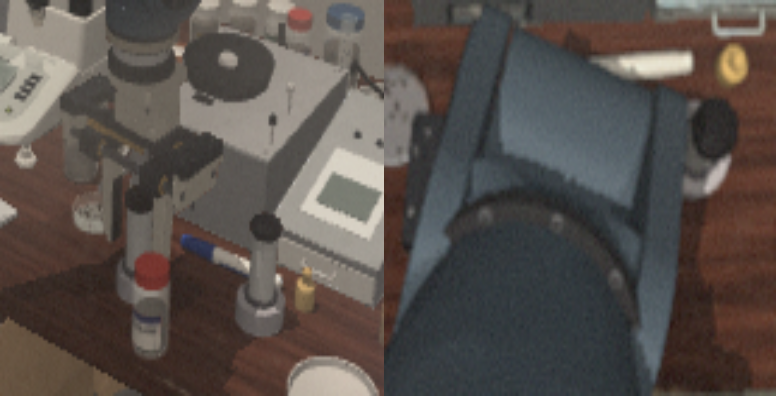

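The fingers straddle the left piston's stem, with its cap between them at about (140,200) in the left half. Closing now, then lifting.

```bash
{ python3 -m jog '[{"offset":[0,0,0],"angular":[0,0,0]},{"offset":[0,0,0],"angular":[0,0,0]},{"offset":[0,0,0],"angular":[0,0,0]},{"offset":[0,0,0],"angular":[0,0,0]},{"offset":[0,0,0],"angular":[0,0,0]}]' 1 25
python3 -m jog '[{"offset":[0,0,-0.2],"angular":[0,0,0]},{"offset":[0,0,-0.5],"angular":[0,0,0]},{"offset":[0,0,-0.5],"angular":[0,0,0]},{"offset":[0,0,-0.5],"angular":[0,0,0]}]'
} | grep -vE "rot"
python3 - <<'E'
from h import *
o=readout.get_obs();p=o["ee_pos"];q=o["tool_rot"]
print(p,q,o["ft_force"])
a=np.radians(8.2);X=np.array([-np.cos(a),np.sin(a)]);Y=np.array([np.sin(a),np.cos(a)])
g=np.array([454.8,160.4])
for y in(-95,-70,-45,33): 
    d=g+y*Y-p[:2]; print(y,g+y*Y,"tool xy",d@X,d@Y)
save("scene","s2")
E
```

```text
t: 3.82
ee_pos: [469.1, -125.1, 61.9]
ft_force: [-0.7, 0.1, 5.0]
grip_width: 0.319
gripper_force: 25.0
t: 4.32
ee_pos: [468.5, -124.8, 110.7]
ft_force: [-0.3, -0.4, -1.3]
grip_width: 0.322
gripper_force: 25.0
[ 468.45933966 -124.84882932  110.67555278] [-5.72647620e-04  7.15657259e-02  9.97435709e-01  1.62139244e-04] [-0.34799429 -0.42804562 -1.30359347]
-95 [441.2502513   66.37125806] tool xy 54.20442609605289 185.38429410848906
-70 [444.81597464  91.11566384] tool xy 54.20442609605294 210.38429410848906
-45 [448.38169798 115.86006961] tool xy 54.204426096052934 235.38429410848903
33 [459.50675481 193.06261562] tool xy 54.20442609605293 313.38429410848903
```

```bash
{ python3 -m jog '[{"offset":[0.14,0.46,0],"angular":[0,0,0]},{"offset":[0.28,0.93,0],"angular":[0,0,0]}]'
python3 -m jog '[{"offset":[0.14,0.46,0],"angular":[0,0,0]},{"offset":[0.28,0.93,0],"angular":[0,0,0]},{"offset":[0.28,0.93,0.2],"angular":[0,0,0]},{"offset":[0.28,0.93,0.4],"angular":[0,0,0]},{"offset":[0.28,0.93,0.4],"angular":[0,0,0]}]'
} | grep -vE "rot"
python3 - <<'E'
from h import *
a=save("scene","s3");b=save("top","t3")
cv2.imwrite("pics/m3.png",np.hstack([cv2.resize(a[150:250,165:295],None,fx=4,fy=4,interpolation=2),cv2.resize(b[210:290,130:200+40],None,fx=2.5,fy=5,interpolation=2)])[:,:,::-1])
o=readout.get_obs();print(o["ee_pos"],o["ft_force"])
E
```

```text
t: 4.62
ee_pos: [453.7, -28.1, 110.5]
ft_force: [-0.0, 0.8, -2.6]
grip_width: 0.323
gripper_force: 25.0
t: 5.25
ee_pos: [438.8, 67.1, 70.0]
ft_force: [-0.1, -0.2, -1.6]
grip_width: 0.319
gripper_force: 25.0
[439.9444321   66.96531996  71.48426586] [ 1.02473991 -0.22679955 -2.56368341]
```

View pics/m3.png

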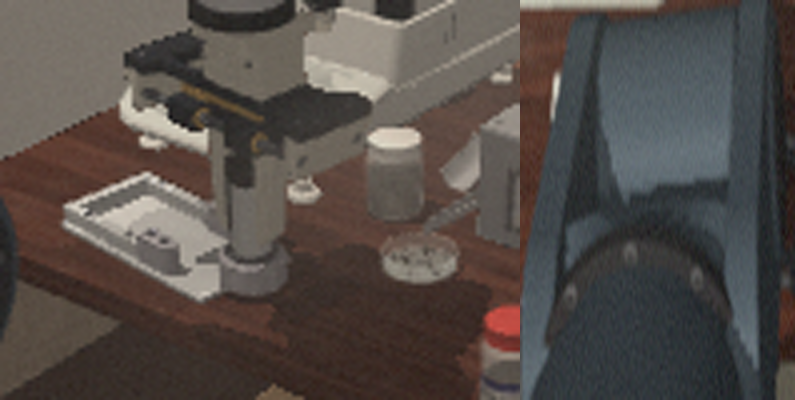

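The foot is over the apron's end, at (254,272) in the crop. I'll compare it with the gauge axis in the same view.

Run:
```python
from h import *
im=cv2.imread("pics/s3.png").astype(int)
for v in(216,219,221): print(v,[int(x) for x in im[v,212:246].mean(1)])
for P in((441.3,66.4,8),(441.3,66.4,30),(451.2,65,30)): print(P,proj("scene",P))
# apron far corner and near corner pred
a=np.radians(8.2);Y=np.array([np.sin(a),np.cos(a)]);X=np.array([np.cos(a),-np.sin(a)]);g=np.array([454.8,160.4])
for x,y in((46,-85),(-46,-85),(-46,85),(46,85)): print(x,y,proj("scene",[*(g+x*X+y*Y),6]),proj("top",[*(g+x*X+y*Y),6]))
```

```text
216 [160, 159, 158, 159, 158, 158, 157, 141, 98, 110, 134, 131, 131, 136, 115, 114, 110, 111, 128, 83, 88, 86, 83, 81, 68, 49, 51, 53, 53, 51, 50, 53, 52, 51]
219 [162, 161, 161, 161, 161, 160, 160, 154, 95, 94, 95, 101, 98, 96, 91, 89, 89, 88, 86, 84, 86, 86, 79, 80, 75, 48, 49, 50, 49, 56, 50, 50, 50, 50]
221 [163, 164, 163, 164, 164, 164, 162, 160, 89, 91, 92, 96, 97, 95, 92, 90, 93, 91, 85, 86, 86, 85, 81, 62, 47, 47, 49, 52, 54, 54, 50, 48, 47, 50]
(441.3, 66.4, 8) [228.22425179 219.36038232]
(441.3, 66.4, 30) [227.98655547 213.02061212]
(451.2, 65, 30) [230.45260052 211.85409821]
46 -85 [237.08804741 213.46142042] [217.17486127 232.36855128]
-46 -85 [214.42368606 224.34873407] [211.56033114 271.80844021]
-46 85 [179.28074817 205.265152  ] [138.73120243 262.85000881]
46 85 [201.90043681 195.89056437] [145.3588815  223.66824178]
```

```bash
{ python3 -m jog '[{"offset":[0,0.1,0.01],"angular":[0,0,0]},{"offset":[0,0.2,0.02],"angular":[0,0,0]},{"offset":[0,0.3,0.02],"angular":[0,0,0]},{"offset":[0,0.4,0.02],"angular":[0,0,0]},{"offset":[0,0.4,0.02],"angular":[0,0,0]}]'
python3 -m jog '[{"offset":[0,0.02,0],"angular":[0,0,0]},{"offset":[0,0.04,0],"angular":[0,0,0]},{"offset":[0,0.06,0],"angular":[0,0,0]},{"offset":[0,0.06,0],"angular":[0,0,0]}]'
python3 -m jog '[{"offset":[0,0.02,0],"angular":[0,0,0]},{"offset":[0,0.04,0],"angular":[0,0,0]},{"offset":[0,0.04,0],"angular":[0,0,0]}]'
} | grep -E "ee|ft|t:"
```

```text
t: 5.98
ee_pos: [445.9, 107.4, 69.7]
tool_rot: [0.0, 0.071, 0.997, 0.0]
ft_force: [-0.2, -0.4, -2.5]
t: 6.48
ee_pos: [446.7, 112.6, 69.6]
tool_rot: [0.0, 0.072, 0.997, 0.0]
ft_force: [-0.7, 0.2, -2.1]
t: 6.85
ee_pos: [447.2, 116.7, 69.6]
tool_rot: [0.0, 0.071, 0.997, 0.0]
ft_force: [-0.5, 0.1, -2.3]
```

Now at gauge y ≈ −44, with no contact yet. Next I'll creep in.

```bash
{ python3 -m jog '[{"offset":[0,0.015,0],"angular":[0,0,0]},{"offset":[0,0.03,0],"angular":[0,0,0]},{"offset":[0,0.03,0],"angular":[0,0,0]}]'
python3 -m jog '[{"offset":[0,0.015,0],"angular":[0,0,0]},{"offset":[0,0.03,0],"angular":[0,0,0]},{"offset":[0,0.03,0],"angular":[0,0,0]}]'
} | grep -E "ee|ft"
```

```text
ee_pos: [447.7, 119.6, 69.6]
ft_force: [-0.4, -1.0, -2.9]
ee_pos: [448.1, 122.6, 69.6]
ft_force: [-0.9, -0.6, -2.0]
```

```bash
{ python3 -m jog '[{"offset":[0,0.015,0],"angular":[0,0,0]},{"offset":[0,0.03,0],"angular":[0,0,0]},{"offset":[0,0.03,0],"angular":[0,0,0]}]'
python3 -m jog '[{"offset":[0,0.015,0],"angular":[0,0,0]},{"offset":[0,0.03,0],"angular":[0,0,0]},{"offset":[0,0.03,0],"angular":[0,0,0]}]'
} | grep -E "ee|ft"
```

```text
ee_pos: [448.5, 125.6, 69.6]
ft_force: [0.3, 0.9, -2.5]
ee_pos: [449.0, 128.5, 69.6]
ft_force: [-0.6, -0.1, -3.0]
```

No force at −32, so it fits. Sliding on through to the bay, at +33.

```bash
{ python3 -m jog '[{"offset":[0,0.05,0],"angular":[0,0,0]},{"offset":[0,0.1,0],"angular":[0,0,0]},{"offset":[0,0.15,0],"angular":[0,0,0]},{"offset":[0,0.15,0],"angular":[0,0,0]}]'
python3 -m jog '[{"offset":[0,0.08,0],"angular":[0,0,0]},{"offset":[0,0.17,0],"angular":[0,0,0]},{"offset":[0,0.26,0],"angular":[0,0,0]},{"offset":[0,0.35,0],"angular":[0,0,0]},{"offset":[0,0.43,0],"angular":[0,0,0]},{"offset":[0,0.5,0],"angular":[0,0,0]},{"offset":[0,0.5,0],"angular":[0,0,0]}]'
python3 -m jog '[{"offset":[0,0,0.01],"angular":[0,0,0]},{"offset":[0,0,0.01],"angular":[0,0,0]}]'
} | grep -E "ee|ft"
```

```text
ee_pos: [451.1, 143.7, 69.6]
ft_force: [-1.2, -0.1, -3.1]
ee_pos: [458.2, 193.2, 69.6]
ft_force: [-0.2, -0.8, -2.1]
ee_pos: [458.1, 192.5, 68.5]
ft_force: [0.2, 0.9, -3.7]
```

```bash
{ python3 -m jog '[{"offset":[0,0,0.005],"angular":[0,0,0]},{"offset":[0,0,0.01],"angular":[0,0,0]},{"offset":[0,0,0.01],"angular":[0,0,0]}]'
python3 -m jog '[{"offset":[0,0,0.003],"angular":[0,0,0]},{"offset":[0,0,0.005],"angular":[0,0,0]},{"offset":[0,0,0.005],"angular":[0,0,0]}]'
} | grep -E "ee|ft"
```

```text
ee_pos: [458.3, 192.7, 67.9]
ft_force: [-1.8, -1.2, 3.4]
ee_pos: [458.3, 192.7, 67.9]
ft_force: [-5.1, -3.1, 12.7]
```

```bash
{ python3 -m jog '[{"offset":[0,0,0],"angular":[0,0,0]},{"offset":[0,0,0],"angular":[0,0,0]},{"offset":[0,0,0],"angular":[0,0,0]},{"offset":[0,0,0],"angular":[0,0,0]}]' -0.3
python3 -m jog '[{"offset":[0,0,-0.15],"angular":[0,0,0]},{"offset":[0,0,-0.4],"angular":[0,0,0]},{"offset":[0,0,-0.8],"angular":[0,0,0]},{"offset":[0,0,-1],"angular":[0,0,0]},{"offset":[0,0,-1],"angular":[0,0,0]}]'
python3 -m jog '[{"offset":[-0.12,-0.44,-0.2],"angular":[0,0,0]},{"offset":[-0.24,-0.89,-0.2],"angular":[0,0,0]}]'
python3 -m jog '[{"offset":[-0.12,-0.44,0],"angular":[0,0,0]},{"offset":[-0.24,-0.89,0],"angular":[0,0,0]}]'
python3 -m jog '[{"offset":[-0.12,-0.44,0],"angular":[0,0,0]},{"offset":[-0.24,-0.89,0],"angular":[0,0,0]}]'
python3 -m jog '[{"offset":[-0.12,-0.44,0],"angular":[0,0,0]},{"offset":[-0.24,-0.89,0],"angular":[0,0,0]}]'
python3 -m jog '[{"offset":[-0.12,-0.44,0],"angular":[0,0,0]},{"offset":[-0.24,-0.89,0],"angular":[0,0,0]},{"offset":[-0.24,-0.89,0],"angular":[0,0,0]}]'
} | grep -E "ee|ft|width"
python3 - <<'E'
from h import *
a=save("scene","s4");b=save("top","t4")
cv2.imwrite("pics/m4.png",np.hstack([cv2.resize(a[140:260,165:295],None,fx=3,fy=4,interpolation=2),cv2.resize(b[210:290,130:230],None,fx=4,fy=6,interpolation=2)])[:,:,::-1])
E
```

```text
ee_pos: [458.2, 192.8, 67.0]
ft_force: [0.2, -0.3, -0.4]
grip_width: 0.64
ee_pos: [458.9, 193.0, 169.0]
ft_force: [-0.5, -0.1, -0.1]
grip_width: 0.647
ee_pos: [469.5, 100.4, 187.5]
ft_force: [0.6, -0.0, -0.4]
grip_width: 0.647
ee_pos: [479.9, 8.3, 186.5]
ft_force: [0.4, 0.7, -0.4]
grip_width: 0.648
ee_pos: [491.0, -83.2, 186.4]
ft_force: [-0.4, 1.0, 0.0]
grip_width: 0.646
ee_pos: [502.0, -174.7, 186.3]
ft_force: [-0.0, 0.9, 0.5]
grip_width: 0.649
ee_pos: [513.0, -267.1, 185.9]
ft_force: [0.1, 1.0, 0.2]
grip_width: 0.651
```

View pics/m4.png

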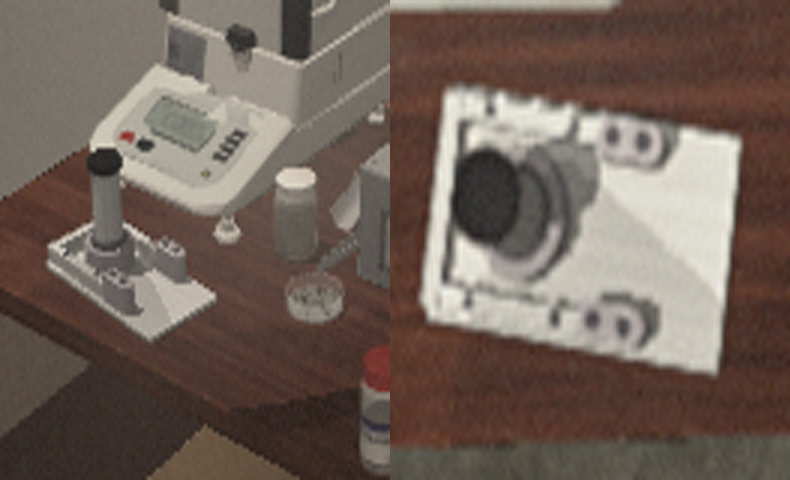

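The first piston stands in the bay, with its foot at about (530,240) in the right half of the picture, upright. Descending on the second piston.

```bash
{ python3 -m jog '[{"offset":[0,0,0.3],"angular":[0,0,0]},{"offset":[0,0,0.5],"angular":[0,0,0]},{"offset":[0,0,0.5],"angular":[0,0,0]}]'
python3 -m jog '[{"offset":[0,0,0.25],"angular":[0,0,0]},{"offset":[0,0,0.5],"angular":[0,0,0]},{"offset":[0,0,0.75],"angular":[0,0,0]},{"offset":[0,0,0.75],"angular":[0,0,0]}]'
python3 -m jog '[{"offset":[0,0,0],"angular":[0,0,0]},{"offset":[0,0,0],"angular":[0,0,0]},{"offset":[0,0,0],"angular":[0,0,0]},{"offset":[0,0,0],"angular":[0,0,0]},{"offset":[0,0,0],"angular":[0,0,0]}]' 1 25
python3 -m jog '[{"offset":[0,0,-0.2],"angular":[0,0,0]},{"offset":[0,0,-0.5],"angular":[0,0,0]},{"offset":[0,0,-0.5],"angular":[0,0,0]},{"offset":[0,0,-0.5],"angular":[0,0,0]}]'
} | grep -E "ee|ft|width"
```

```text
ee_pos: [512.8, -263.2, 135.8]
ft_force: [-0.2, 0.8, 1.2]
grip_width: 0.649
ee_pos: [513.1, -263.9, 61.7]
ft_force: [-0.7, -1.0, 0.9]
grip_width: 0.652
ee_pos: [513.7, -265.0, 62.6]
ft_force: [-1.6, 0.3, 6.6]
grip_width: 0.316
ee_pos: [512.9, -264.5, 111.0]
ft_force: [-1.3, -0.2, -2.2]
grip_width: 0.316
```

```bash
{ python3 -m jog '[{"offset":[0.15,0.4,0],"angular":[0,0,0]},{"offset":[0.3,0.8,0],"angular":[0,0,0]}]'
python3 -m jog '[{"offset":[0.15,0.4,0],"angular":[0,0,0]},{"offset":[0.3,0.8,0],"angular":[0,0,0]}]'
python3 -m jog '[{"offset":[0.15,0.4,0],"angular":[0,0,0]},{"offset":[0.3,0.8,0],"angular":[0,0,0]}]'
python3 -m jog '[{"offset":[0.15,0.4,0],"angular":[0,0,0]},{"offset":[0.29,0.78,0],"angular":[0,0,0]},{"offset":[0.29,0.78,0.2],"angular":[0,0,0]},{"offset":[0.29,0.78,0.42],"angular":[0,0,0]},{"offset":[0.29,0.78,0.42],"angular":[0,0,0]}]'
} | grep -E "ee|ft|width"
python3 - <<'E'
from h import *
a=save("scene","s5").astype(int)
for v in(217,219,221): print(v,[int(x) for x in a[v,212:246].mean(1)])
print(proj("scene",(441.3,66.4,10)))
E
```

```text
ee_pos: [494.1, -180.2, 110.6]
ft_force: [1.0, 1.3, -1.3]
grip_width: 0.32
ee_pos: [475.8, -96.5, 110.9]
ft_force: [0.6, 0.5, -1.4]
grip_width: 0.32
ee_pos: [457.6, -13.1, 111.0]
ft_force: [0.9, -0.8, -1.9]
grip_width: 0.318
ee_pos: [440.0, 66.9, 68.4]
ft_force: [0.1, -0.2, -1.3]
grip_width: 0.317
217 [99, 160, 158, 158, 158, 158, 155, 111, 93, 95, 108, 137, 156, 155, 138, 134, 135, 138, 120, 80, 85, 90, 80, 84, 82, 77, 48, 47, 50, 53, 55, 53, 51, 52]
219 [163, 159, 160, 161, 160, 160, 158, 121, 96, 92, 96, 97, 100, 96, 93, 94, 94, 89, 88, 88, 85, 84, 84, 81, 82, 71, 48, 51, 50, 54, 53, 50, 47, 52]
221 [160, 163, 162, 166, 162, 161, 161, 157, 92, 94, 93, 98, 93, 96, 93, 93, 91, 92, 91, 90, 85, 85, 87, 76, 65, 46, 50, 52, 49, 51, 50, 51, 47, 50]
[228.20280128 218.78826025]
```

```bash
{ python3 -m jog '[{"offset":[0,0.1,0],"angular":[0,0,0]},{"offset":[0,0.2,0],"angular":[0,0,0]},{"offset":[0,0.3,0],"angular":[0,0,0]},{"offset":[0,0.4,0],"angular":[0,0,0]},{"offset":[0,0.4,0],"angular":[0,0,0]}]'
python3 -m jog '[{"offset":[0,0.02,0],"angular":[0,0,0]},{"offset":[0,0.04,0],"angular":[0,0,0]},{"offset":[0,0.04,0],"angular":[0,0,0]}]'
python3 -m jog '[{"offset":[0,0.01,0],"angular":[0,0,0]},{"offset":[0,0.02,0],"angular":[0,0,0]},{"offset":[0,0.02,0],"angular":[0,0,0]}]'
} | grep -E "ee|ft|width"
```

```text
ee_pos: [446.9, 107.2, 70.2]
ft_force: [-0.6, -0.4, -1.9]
grip_width: 0.318
ee_pos: [447.2, 110.4, 70.1]
ft_force: [-1.0, 0.9, -1.9]
grip_width: 0.32
ee_pos: [447.1, 112.3, 69.9]
ft_force: [-4.5, -1.6, -2.3]
grip_width: 0.322
```

First contact is on the +x jaw. I'll nudge about 1 mm toward −x and creep on to see whether both jaws stop it.

```bash
{ python3 -m jog '[{"offset":[0.01,0,0],"angular":[0,0,0]},{"offset":[0.01,0,0],"angular":[0,0,0]}]'
python3 -m jog '[{"offset":[0,0.01,0],"angular":[0,0,0]},{"offset":[0,0.01,0],"angular":[0,0,0]}]'
python3 -m jog '[{"offset":[0,0.01,0],"angular":[0,0,0]},{"offset":[0,0.01,0],"angular":[0,0,0]}]'
} | grep -E "ee|ft|width"
```

```text
ee_pos: [446.8, 112.6, 70.2]
ft_force: [-1.3, -0.9, -2.9]
grip_width: 0.322
ee_pos: [446.7, 113.6, 70.1]
ft_force: [-2.4, -1.6, -1.7]
grip_width: 0.319
ee_pos: [446.8, 114.4, 70.1]
ft_force: [-3.1, -5.4, -1.8]
grip_width: 0.316
```

```bash
{ python3 -m jog '[{"offset":[0.004,0.01,0],"angular":[0,0,0]},{"offset":[0.004,0.01,0],"angular":[0,0,0]}]'
python3 -m jog '[{"offset":[0,0.01,0],"angular":[0,0,0]},{"offset":[0,0.01,0],"angular":[0,0,0]}]'
} | grep -E "ee|ft|width"
```

```text
ee_pos: [446.7, 114.8, 70.1]
ft_force: [-2.5, -10.6, -0.9]
grip_width: 0.317
ee_pos: [446.8, 115.3, 70.2]
ft_force: [-2.7, -16.6, 0.9]
grip_width: 0.317
```

It sticks at the jaws, at y ≈ −45, with 16 N pushing straight back and little sideways force. So it is oversize. I'll back off, lift it clear of the red jar and go to the pan.

```bash
{ python3 -m jog '[{"offset":[0,-0.1,0],"angular":[0,0,0]},{"offset":[0,-0.3,0],"angular":[0,0,0]},{"offset":[0,-0.54,0],"angular":[0,0,0]},{"offset":[0,-0.54,-0.5],"angular":[0,0,0]},{"offset":[0,-0.54,-1],"angular":[0,0,0]},{"offset":[0,-0.54,-1],"angular":[0,0,0]}]'
python3 -m jog '[{"offset":[-0.08,-0.44,0],"angular":[0,0,0]},{"offset":[-0.16,-0.88,0],"angular":[0,0,0]}]'
python3 -m jog '[{"offset":[-0.08,-0.44,0],"angular":[0,0,0]},{"offset":[-0.16,-0.88,0],"angular":[0,0,0]}]'
python3 -m jog '[{"offset":[-0.08,-0.44,0],"angular":[0,0,0]},{"offset":[-0.17,-0.88,0],"angular":[0,0,0]}]'
python3 -m jog '[{"offset":[-0.08,-0.44,0],"angular":[0,0,0]},{"offset":[-0.16,-0.88,0],"angular":[0,0,0]}]'
python3 -m jog '[{"offset":[-0.08,-0.44,0],"angular":[0,0,0]},{"offset":[-0.17,-0.88,0],"angular":[0,0,0]},{"offset":[-0.17,-0.88,0],"angular":[0,0,0]},{"offset":[-0.17,-0.88,0.3],"angular":[0,0,0]},{"offset":[-0.17,-0.88,0.6],"angular":[0,0,0]},{"offset":[-0.17,-0.88,0.8],"angular":[0,0,0]},{"offset":[-0.17,-0.88,0.8],"angular":[0,0,0]}]'
} | grep -E "ee|ft|width"
python3 - <<'E'
from h import *
a=save("scene","s6")
cv2.imwrite("pics/m6.png",cv2.resize(a[190:290,300:440],None,fx=5,fy=5,interpolation=2)[:,:,::-1])
print(proj("scene",(457.3,-384.5,1)),proj("scene",(457.3,-384.5,28)))
E
```

```text
ee_pos: [441.4, 63.2, 173.3]
ft_force: [0.5, 0.2, -1.8]
grip_width: 0.319
ee_pos: [442.3, -27.1, 169.3]
ft_force: [0.0, 0.5, -2.3]
grip_width: 0.319
ee_pos: [445.5, -117.0, 169.1]
ft_force: [-0.2, -0.1, -1.5]
grip_width: 0.324
ee_pos: [449.7, -206.6, 169.0]
ft_force: [0.5, -0.1, -1.5]
grip_width: 0.322
ee_pos: [453.0, -296.0, 168.8]
ft_force: [0.5, 0.1, -3.0]
grip_width: 0.319
ee_pos: [456.7, -382.7, 88.0]
ft_force: [0.4, 0.1, -2.0]
grip_width: 0.32
[368.27036871 271.12017332] [369.56994058 262.56055955]
```

View pics/m6.png

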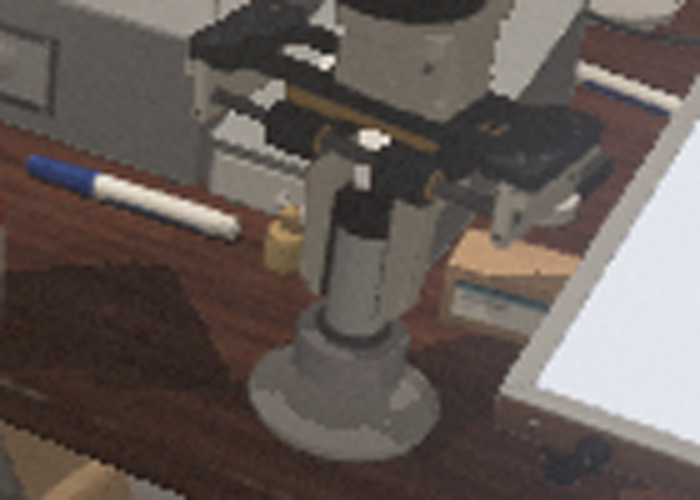

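The foot hangs centred over the pan, at (351,353) against the pan's centre at (345,403). Lowering.

```bash
{ python3 -m jog '[{"offset":[0,0,0.1],"angular":[0,0,0]},{"offset":[0,0,0.2],"angular":[0,0,0]},{"offset":[0,0,0.25],"angular":[0,0,0]},{"offset":[0,0,0.25],"angular":[0,0,0]}]'
python3 -m jog '[{"offset":[0,0,0.01],"angular":[0,0,0]},{"offset":[0,0,0.02],"angular":[0,0,0]},{"offset":[0,0,0.02],"angular":[0,0,0]}]'
} | grep -E "ee|ft|width"
```

```text
ee_pos: [457.4, -383.9, 64.8]
ft_force: [-0.5, -0.3, -3.5]
grip_width: 0.323
ee_pos: [457.5, -384.1, 63.2]
ft_force: [-0.4, 0.3, -2.0]
grip_width: 0.318
```

```bash
{ python3 -m jog '[{"offset":[0,0,0.005],"angular":[0,0,0]},{"offset":[0,0,0.01],"angular":[0,0,0]},{"offset":[0,0,0.01],"angular":[0,0,0]}]'
python3 -m jog '[{"offset":[0,0,0.003],"angular":[0,0,0]},{"offset":[0,0,0.003],"angular":[0,0,0]}]'
} | grep -E "ee|ft|width"
```

```text
ee_pos: [457.7, -384.2, 62.9]
ft_force: [-1.0, 1.9, 7.0]
grip_width: 0.318
ee_pos: [457.8, -384.2, 62.9]
ft_force: [-2.0, 2.3, 9.7]
grip_width: 0.32
```

Contact at the expected height. Releasing, rising and checking.

```bash
{ python3 -m jog '[{"offset":[0,0,0],"angular":[0,0,0]},{"offset":[0,0,0],"angular":[0,0,0]},{"offset":[0,0,0],"angular":[0,0,0]},{"offset":[0,0,0],"angular":[0,0,0]}]' -0.3
python3 -m jog '[{"offset":[0,0,-0.15],"angular":[0,0,0]},{"offset":[0,0,-0.4],"angular":[0,0,0]},{"offset":[0,0,-0.8],"angular":[0,0,0]},{"offset":[0,0,-1],"angular":[0,0,0]},{"offset":[0,0,-1],"angular":[0,0,0]}]'
python3 -m jog '[{"offset":[0,0.4,-0.4],"angular":[0,0,0]},{"offset":[0,0.8,-0.8],"angular":[0,0,0]},{"offset":[0,0.8,-0.8],"angular":[0,0,0]}]'
} | grep -E "t:|ee|ft|width"
python3 - <<'E'
from h import *
a=save("scene","s7");b=save("top","t7")
cv2.imwrite("pics/m7.png",np.hstack([cv2.resize(a[150:300,165:435],None,fx=1.8,fy=3,interpolation=2),cv2.resize(b[165:285,380:450],None,fx=4,fy=3.75,interpolation=2)])[:,:,::-1])
E
```

```text
t: 24.05
ee_pos: [457.5, -384.1, 61.8]
tool_rot: [-0.0, 0.072, 0.997, 0.0]
ft_force: [0.1, -0.3, -0.3]
grip_width: 0.639
t: 24.68
ee_pos: [458.1, -384.6, 164.0]
tool_rot: [0.001, 0.072, 0.997, -0.001]
ft_force: [-0.1, 0.5, -0.7]
grip_width: 0.65
t: 25.05
ee_pos: [469.9, -303.5, 244.0]
tool_rot: [0.002, 0.07, 0.998, -0.001]
ft_force: [-0.1, 0.3, -0.2]
grip_width: 0.652
```

View pics/m7.png

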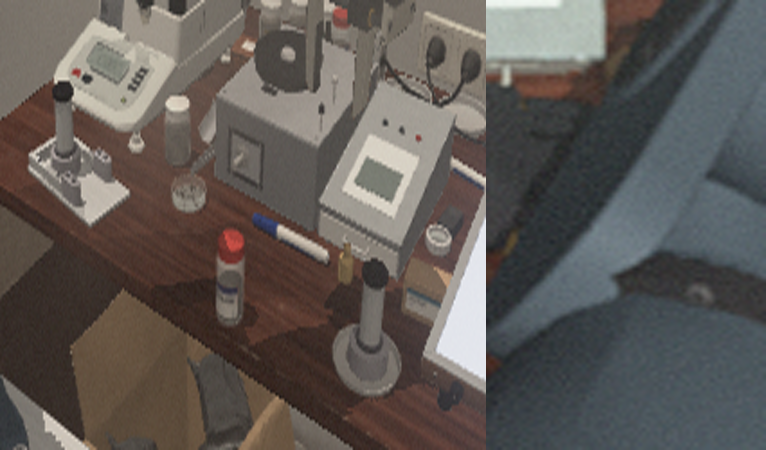

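The first piston stands in the bay at (63,155), the second stands upright in the pan at (368,360), and everything else is undisturbed.

```bash
python3 -m jog '[{"offset":[0,0,0],"angular":[0,0,0]},{"offset":[0,0,0],"angular":[0,0,0]},{"offset":[0,0,0],"angular":[0,0,0]}]' | head -1
python3 -c "
from bench import ticket
print(ticket.hand_in())"
```

```text
t: 25.52
the job is handed in; nothing more can be done
None
```

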